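Run a finger along the turning tally

TASK

The batch of cheeses has been turned, so mark it on the blue turning tally: run the closed fingertips lightly along the row of hinged tags from the yellow dot to the black dot, keeping them centred over the curved steel line, so that each of the five tags in turn is tipped well over towards the black dot and shows its green face. Only push the tags: do not grasp, lift or shove the tally out of its place, and leave the cheeses and everything else standing where they are.

Things in the scene. Friction and masses are not known exactly. Their poses are not given: they have to be found in the camera images.
- tally: Loose blue board 104 (x) x 300 (y) x 14 mm, 1.3 kg; slides if pushed with a few newtons. Origin: centre of underside. +y end (robot's left): yellow dot, the start; -y end: black dot, the finish. Five hinged tags, about 61 mm apart, stand on it along an arc of 250 mm radius bulging to +x, joined by a steel line. Fingertips drawn along it push only tags if kept 15 to 25 mm above the hinges.
- tag1_hinge (a point): Hinge of tag 1 (first, at the yellow dot), 24 mm above the underside of the board, midway across the tag. Its axes: x across the row, -y along the row towards the black dot. The tag is a plate 22 mm wide (across the row), 4 mm thick, that reaches 42 mm from the hinge (top 66 mm above the table when upright).
- tag2_hinge (a point): Hinge of tag 2 (counted from the yellow dot), 24 mm above the underside of the board, midway across the tag. Its axes: x across the row, -y along the row towards the black dot. The tag is a plate 22 mm wide (across the row), 4 mm thick, that reaches 42 mm from the hinge (top 66 mm above the table when upright).
- tag3_hinge (a point): Hinge of tag 3 (counted from the yellow dot), 24 mm above the underside of the board, midway across the tag. Its axes: x across the row, -y along the row towards the black dot. The tag is a plate 22 mm wide (across the row), 4 mm thick, that reaches 42 mm from the hinge (top 66 mm above the table when upright).
- tag4_hinge (a point): Hinge of tag 4 (counted from the yellow dot), 24 mm above the underside of the board, midway across the tag. Its axes: x across the row, -y along the row towards the black dot. The tag is a plate 22 mm wide (across the row), 4 mm thick, that reaches 42 mm from the hinge (top 66 mm above the table when upright).
- tag5_hinge (a point): Hinge of tag 5 (last, at the black dot), 24 mm above the underside of the board, midway across the tag. Its axes: x across the row, -y along the row towards the black dot. The tag is a plate 22 mm wide (across the row), 4 mm thick, that reaches 42 mm from the hinge (top 66 mm above the table when upright).
- tag1 (a joint): Tag 1, angle from upright (rad): negative leans towards the yellow dot, red face up (start: -0.5 to -0.15); positive is tipped towards the black dot, green face up. Stops at -0.6 and 1.25. Under 1 N at the top turns it and it stays where left; a fingertip passing 20 mm above the hinges lays it at about 1.1.
- tag2 (a joint): Tag 2, angle from upright (rad): negative leans towards the yellow dot, red face up (start: -0.5 to -0.15); positive is tipped towards the black dot, green face up. Stops at -0.6 and 1.25. Under 1 N at the top turns it and it stays where left; a fingertip passing 20 mm above the hinges lays it at about 1.1.
- tag3 (a joint): Tag 3, angle from upright (rad): negative leans towards the yellow dot, red face up (start: -0.5 to -0.15); positive is tipped towards the black dot, green face up. Stops at -0.6 and 1.25. Under 1 N at the top turns it and it stays where left; a fingertip passing 20 mm above the hinges lays it at about 1.1.
- tag4 (a joint): Tag 4, angle from upright (rad): negative leans towards the yellow dot, red face up (start: -0.5 to -0.15); positive is tipped towards the black dot, green face up. Stops at -0.6 and 1.25. Under 1 N at the top turns it and it stays where left; a fingertip passing 20 mm above the hinges lays it at about 1.1.
- tag5 (a joint): Tag 5, angle from upright (rad): negative leans towards the yellow dot, red face up (start: -0.5 to -0.15); positive is tipped towards the black dot, green face up. Stops at -0.6 and 1.25. Under 1 N at the top turns it and it stays where left; a fingertip passing 20 mm above the hinges lays it at about 1.1.
- cheese_a: Soft white cheese, 54 mm by 73 mm, 47 to 50 mm tall, loose, the left one of three standing in a row on the table about 98 mm from the board's middle, on the robot's side of the tally. Bystander. Origin: centre of its underside.
- cheese_b: Soft white cheese, 54 mm by 73 mm, 47 to 50 mm tall, loose, the middle one of three standing in a row on the table about 98 mm from the board's middle, on the robot's side of the tally. Bystander. Origin: centre of its underside.
- cheese_c: Soft white cheese, 54 mm by 73 mm, 47 to 50 mm tall, loose, the right one of three standing in a row on the table about 98 mm from the board's middle, on the robot's side of the tally. Bystander. Origin: centre of its underside.
- weight: Steel press weight with a knob, 56 mm across, 68 mm tall, loose, left of the tally. Bystander. Origin: centre of its underside.
- timer: Red and white kitchen timer, 62 mm across, 40 mm tall, loose, left of the tally. Bystander. Origin: centre of its underside.
- labels: Roll of white labels, 110 by 95 mm, 35 mm tall, loose, at the right. Bystander. Origin: centre of its underside.
- bottle: Brown bottle with a red cap, 48 mm across, 107 mm tall, loose, at the right. Bystander. Origin: centre of its underside.
- brush: Wooden rind brush, 43 by 125 mm, 38 mm tall, loose, at the back between the press and the clear case. Bystander. Origin: centre of its underside.

How it is judged (in metres and radians):
On the way, in this order (a step that is already met when the one before it is completed fails the run):
1. the fingertips, centred on the row within 18 mm, push tag 1 over past upright towards the black dot, before the tags after it (value of joint tag1 above 0.3 rad and contact force between the fingers and tally above 0.03 N and x of the grasp point in the frame of tag1_hinge between -0.018 and 0.018 m and value of joint each of tag2, tag3, tag4, tag5 below 0.3 rad), for 0.03 s.
2. the fingertips, centred on the row within 18 mm, push tag 2 over past upright towards the black dot, before the tags after it (value of joint tag2 above 0.3 rad and contact force between the fingers and tally above 0.03 N and x of the grasp point in the frame of tag2_hinge between -0.018 and 0.018 m and value of joint each of tag3, tag4, tag5 below 0.3 rad), for 0.03 s.
3. the fingertips, centred on the row within 18 mm, push tag 3 over past upright towards the black dot, before the tags after it (value of joint tag3 above 0.3 rad and contact force between the fingers and tally above 0.03 N and x of the grasp point in the frame of tag3_hinge between -0.018 and 0.018 m and value of joint each of tag4, tag5 below 0.3 rad), for 0.03 s.
4. the fingertips, centred on the row within 18 mm, push tag 4 over past upright towards the black dot, before the tags after it (value of joint tag4 above 0.3 rad and contact force between the fingers and tally above 0.03 N and x of the grasp point in the frame of tag4_hinge between -0.018 and 0.018 m and value of joint tag5 below 0.3 rad), for 0.03 s.
5. the fingertips, centred on the row within 18 mm, push tag 5 over past upright towards the black dot (value of joint tag5 above 0.3 rad and contact force between the fingers and tally above 0.03 N and x of the grasp point in the frame of tag5_hinge between -0.018 and 0.018 m), for 0.03 s.
At the end, for the whole second after the job is handed in: All five tags lean more than 0.6 rad past upright towards the black dot; the tally lies flat, at rest, within 20 mm of where it was; every bystander is within 25 mm of where it was (value of joint each of tag1, tag2, tag3, tag4, tag5 above 0.6 rad and distance of tally from where it was at the start of the episode below 0.02 m and angle between tally's own z axis and vertical below 0.05 rad and linear speed of tally below 0.02 m/s and distance of each of cheese_a, cheese_b, cheese_c, weight, timer, labels, bottle, brush from where it was at the start of the episode below 0.025 m); the robot touches nothing.
It fails at once if the tally is lifted more than 12 mm (height (world z) of tally above 0.012 m).
It fails at once if the tally is shoved more than 30 mm (distance of tally from where it was at the start of the episode above 0.03 m).
It fails at once if the fingers press on the tally or its tags with more than 20 N (contact force between the fingers and tally above 20 N).
It fails at once if a bystander (cheese, weight, timer, label roll, bottle or brush) is moved or lifted by more than 30 mm (distance of any of cheese_a, cheese_b, cheese_c, weight, timer, labels, bottle, brush from where it was at the start of the episode above 0.03 m).
It also fails if it takes over 42 s, if anything falls off the work surface, if the arm or the gripper's body presses on something with over 40 N, if the wrist force passes 120 N, or if a joint passes its speed limit or range.

ROBOT

A 6-joint arm with a two-finger parallel gripper is mounted at the origin on the work surface; the furniture and walls round the work are solid. World frame = base frame: x ahead of the robot, y to its left, z up, the work surface at z = 0. Lengths are in mm, angles in degrees, forces in N, time in s.
With the tool pointing down it reaches from about 300 to 850 mm from the base axis. Payload 4.2 kg.
Tool frame: the origin (TCP) lies between the finger pads; the fingertips stand 14 mm ahead of it and the grasp point (between the pads) lies 5 mm behind it; z points along the fingers, y is the line along which they close (so a half turn about z gives the same grasp; the last joint's range is limited). The gripper opens to 91 mm and grips with 3 to 60 N. Pads are 32 mm wide; open, the fingers measure 118 mm over their backs; the gripper's body (76 mm by 178 mm) begins 60 mm behind the grasp point.
Start: joints at [-73.568, 18.312, 89.639, -0, 72.044, -1.146], TCP at [173.658, -548.165, 227.976] pointing down, gripper open.
Joint ranges: [-177.97, 177.97], [-48.28, 115.42], [12.27, 149.76], [-77.06, 257.06], [2.81, 150.46], [-146.56, 146.56]. Speed limits (degrees/s): [147.25, 147.25, 180, 180, 180, 180].

INTERFACE

Orientations are given as [roll, pitch, yaw] about the fixed x, y, z axes, in that order (R = Rz(yaw) Ry(pitch) Rx(roll)).
In Python, from workcell import * gives the robot as it stands. The module is installed in compiled form; this text tells all that it offers.
- The arm moves only by the tool send_rows, never from a script. Its argument "deltas" is a list of rows, each a list of 2 entries, a list of its own where there are three numbers: the shift along the tool's x, y, z normalised to -1 to 1, where 1 is 0.5 m, then the turn, a rotation vector about the tool's x, y, z normalised to -1 to 1, where 1 is 0.5 rad. A call has 1 to 10 rows; each row shifts and turns the commanded pose from where the row before left it, along the tool's axes as they then stand; what a row does not reach is not made up. A row lasts 1/10 s, in which the tool goes at most 50 mm and 8.59 degrees, less where a joint would pass 70% of its speed; a pose out of reach is approached as far as the arm can. A call with a number of a shift or a turn outside -1 to 1 is refused whole. A call with a gripper value outside its range is refused whole. "grip" is the closure, from 0 (fully open) to 1 (shut), set as the call begins (left out, the last holds). The fingers move at their own pace and stop on an object; "grip_force" is the grip in N (left out, the last holds). Time passes only in rows, so rows that do not move let the fingers close. It gives the time, the measured TCP pose, the force, the opening and the grip force at its end, in the units of the state.
- state(): the state, without advancing time (a new reading comes with each control period).
- grab_frame(name): name is "scene" or "top" or "wrist"; returns the picture (420x560x3 uint8, red, green, blue); there is no depth.
- calibration(name): a dict with "mtx" (3x3 intrinsics, pixels), "R" (3x3) and "t" (3): a world point X has camera coordinates R X + t. Camera axes: x right, y down, z forward; pixel columns grow to the right and rows downward; lengths in mm; the calibration is good to about 2 mm. A picture is of the moment at which its call begins: read the wrist's pose just before it. calibration takes no time and is no camera call; for the wrist camera it gives the pose at the moment of the call.
- job_done(): hands the job in; it is judged then, once.
Trained networks look in the newest picture that a camera, given by its name, has taken for a name from the list of things; names that differ only in an ending like _2 or _b are one class to them, and where a whole thing is asked for, a point or a joint stands for the part that bears it (a point fixed in the world has none). Each returns a list of dicts, best first, with "p" (0 to 1); they miss things now and then, are a little off and sometimes report something else, mostly with a low value. They report only what shows in the picture. A call takes as long as a camera call.
- trace(camera, label): "pixels" (420x560 bool, what is visible of it) and "bbox" ([left, top, width, height] in pixels, round what is visible of it).
The state is a dict: "time_s": time; "qpos": joint angles; "qvel": joint speeds; "effort": joint torques, N m; "ee_pos": TCP position; "ee_rot": TCP orientation; "force": force on the tool from outside, world axes, zero at the start; "torque": the same for the moment, N m; "gripper_width": finger opening in mm; "gripper_force": force on a finger pad.
Only numpy, scipy, OpenCV 4.12 (cv2) and the standard library are available. Lean on these libraries where they do the work, as an engineer would, in place of code of your own. Each camera call takes 0.05 s, during which the arm holds its last target. There are 200 camera calls.

## Working session

There is one attempt and no reset: what is moved stays moved. The work goes in short steps, Python scripts to look and compute and a tool call to move; the robot and the scene stay as the last step left them, time stands still between calls to the robot, and variables do not carry over. Pictures are saved under pics/ and viewed, at most 10 in all, crops included, and the job is handed in when it is done.

Besides the shell and the picture viewer there is one more tool, called after "Request:" as name(argument=value, ...) on one line, values as JSON. send_rows: Moves the arm, as the interface text tells. Scaled input: -1 to 1 covers 0.5 m each way for a shift and 0.5 rad each way for a turn. Its arguments: {"type":"object","properties":{"deltas":{"type":"array","items":{"type":"array"}},"grip":{"type":"number"},"grip_force":{"type":"number"}},"required":["deltas"]}

```bash
mkdir -p pics; python3 - <<'E'
from workcell import *
import cv2
s=state();print(s)
for n in("top","scene"):
    cv2.imwrite(f"pics/{n}1.png",grab_frame(n)[:,:,::-1]);c=calibration(n);print(n,c)
for l in("tally","tag1_hinge","weight","timer","bottle","labels"):
    for d in trace("top",l)[:5]:print(l,round(d["p"],2),d["bbox"])
E
```

```text
{'time_s': 0.0, 'qpos': array([-7.35689045e+01,  1.83541679e+01,  8.97077165e+01, -2.76619033e-03,
        7.20424166e+01, -1.14554441e+00]), 'qvel': array([ 0.06286456, -0.03830537, -0.01071095, -0.05176437,  0.01228888,
       -0.07391089]), 'effort': array([ 3.89961191e-03, -4.12450218e+01, -2.31971991e+01,  7.31169200e-02,
        4.58566484e-02, -1.51323884e-04]), 'ee_pos': array([ 173.49336902, -547.69728047,  227.0860403 ]), 'ee_rot': array([-1.79895667e+02,  5.44147273e-04,  1.75774956e+01]), 'force': array([-0.59667295, -0.50984149,  0.37151935]), 'torque': array([-0.03608956, -0.02251176,  0.02415555]), 'gripper_force': 0.0, 'gripper_width': 90.91445778385777}
top {'mtx': array([[426.58362314,   0.        , 278.59879607],
       [  0.        , 426.58362314, 207.64184045],
       [  0.        ,   0.        ,   1.        ]]), 'R': array([[-1.76908971e-02, -9.99841678e-01, -1.91099092e-03],
       [-9.98260272e-01,  1.77703684e-02, -5.62195980e-02],
       [ 5.62446562e-02,  9.13091195e-04, -9.98416599e-01]]), 't': array([   7.0460818 ,  543.15161359, 1250.79460562])}
scene {'
[... 181 characters left out ...]
4695, -0.59469116,  0.00342368],
       [-0.42447976,  0.56979165, -0.70367209],
       [ 0.41651678, -0.56716831, -0.71051662]]), 't': array([ 444.34063876,  271.42498874, 1444.96575342])}
tally 0.89 [217.5, 209.4, 102.7, 32.3]
tally 0.55 [286.2, 253.2, 26.9, 14.4]
tag1_hinge 0.63 [219.0, 206.1, 101.7, 37.3]
tag1_hinge 0.57 [257.4, 250.9, 26.4, 18.2]
weight 0.8 [131.3, 212.5, 24.6, 19.4]
weight 0.29 [261.6, 216.9, 10.9, 7.3]
weight 0.24 [216.9, 207.6, 104.8, 33.6]
timer 0.76 [135.7, 254.5, 21.8, 22.1]
timer 0.26 [241.2, 222.7, 7.7, 4.9]
bottle 0.78 [386.1, 180.5, 19.9, 14.4]
bottle 0.19 [224.2, 248.3, 31.0, 20.8]
labels 0.97 [378.1, 236.4, 34.0, 31.8]
labels 0.25 [219.2, 205.8, 102.8, 36.2]
```

View pics/top1.png

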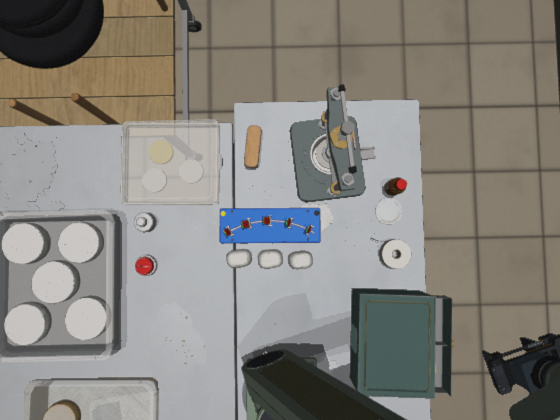

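View pics/scene1.png

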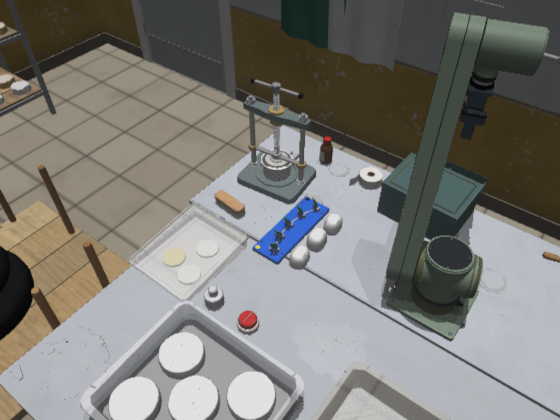

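The top view shows the tally at about (270,226), with the yellow dot at (223,213) and the black dot at (317,213). The cheeses are below it, at row 259. The press is at (328,150), close to the board's right end. Next I'll measure these positions.

```bash
cat > h.py <<'E'
from workcell import *
import numpy as np, cv2
def w(c,uv,z):
    uv=np.atleast_2d(np.float64(uv)); d=np.c_[uv,np.ones(len(uv))]@np.linalg.inv(c["mtx"]).T@c["R"]
    o=-c["R"].T@c["t"]; return o+d*((z-o[2])/d[:,2])[:,None]
def proj(c,X):
    q=(np.atleast_2d(X)@c["R"].T+c["t"])@c["mtx"].T; return q[:,:2]/q[:,2:]
def blue(im):
    h=cv2.cvtColor(im,cv2.COLOR_RGB2HSV); m=cv2.inRange(h,(100,130,60),(125,255,255))
    m=cv2.morphologyEx(m,cv2.MORPH_CLOSE,np.ones((5,5)))
    c=max(cv2.findContours(m,0,2)[0],key=cv2.contourArea); return c
E
python3 - <<'E'
from h import *
im=grab_frame("top");c=calibration("top")
P=w(c,blue(im)[:,0],14)[:,:2].astype(np.float32);r=cv2.minAreaRect(P);print("board",r)
for n,uv,z in [("yellow",(223,213),14),("black",(317,213),14),("cheeseL",(239,259),48),("cheeseM",(270,259),48),("cheeseR",(300,260),48),("weight",(144,222),50),("timer",(146,266),40),("bottle",(397,186),100),("labels",(396,254),35),("pressbase",[(298,200),(364,192)],20),("brush",(253,146),35)]:print(n,w(c,uv,z).round())
k=calibration("wrist");s=state();print("cam pos",-k["R"].T@k["t"],s["ee_pos"],k["R"].round(3),k["mtx"])
cv2.imwrite("pics/crop.png",cv2.resize(im[80:280,200:420][:,:,::-1],None,fx=3.5,fy=3)[:600,:800] if 0 else cv2.resize(im[90:280,200:420][:,:,::-1],None,fx=3,fy=3,interpolation=2))
E
```

```text
board ((490.8472900390625, 25.394577026367188), (294.0752258300781, 103.68083953857422), 88.9802474975586)
yellow [[530. 163.  14.]]
black [[ 525. -116.   14.]]
cheeseL [[396. 114.  48.]]
cheeseM [[394.  25.  48.]]
cheeseR [[390. -61.  48.]]
weight [[507. 386.  50.]]
timer [[380. 383.  40.]]
bottle [[ 593. -332.  100.]]
labels [[ 401. -341.   35.]]
pressbase [[ 565.  -60.   20.]
 [ 585. -256.   20.]]
brush [[725.  70.  35.]]
cam pos [ 245.87489878 -526.39312239  385.74115306] [ 173.65356323 -548.12531983  227.90140339] [[ 0.302 -0.953 -0.001]
 [-0.918 -0.291  0.268]
 [-0.256 -0.08  -0.963]] [[298.69624332   0.         281.08920058]
 [  0.         298.69624332 204.51848438]
 [  0.           0.           1.        ]]
```

View pics/crop.png

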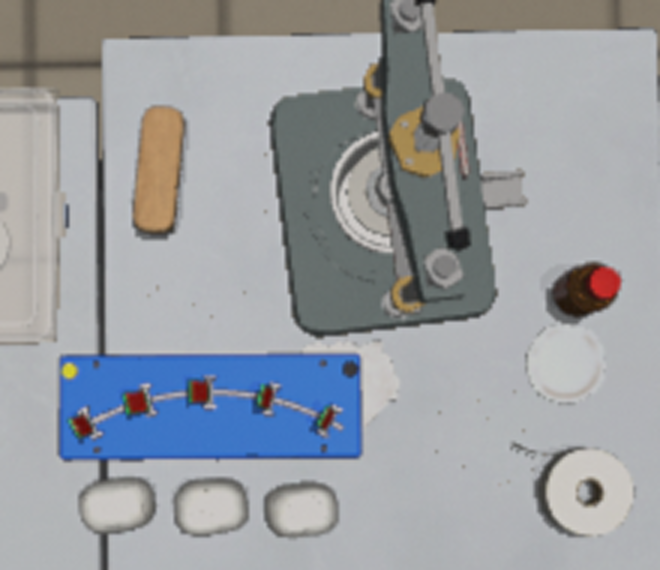

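Request:
send_rows(deltas=[[[0,0,-0.08],[0,0,0]],[[0,0,-0.08],[0,0,0]],[[0.055,-0.049,0],[0,0,0]],[[0.055,-0.049,0],[0,0,0]],[[0.055,-0.049,0],[0,0,0]],[[0.055,-0.049,0],[0,0,0]],[[0.055,-0.049,0],[0,0,0]],[[0.055,-0.049,0],[0,0,0]],[[0.055,-0.049,0],[0,0,0]],[[0.055,-0.049,0],[0,0,0]]], grip=1, grip_force=10)

```text
time_s: 1.45
ee_pos: [324.7, -293.5, 308.2]
ee_rot: [180.0, -0.0, 17.6]
force: [-0.0, -1.2, 0.5]
gripper_width: 14.5
gripper_force: 0.0
```

Request:
send_rows(deltas=[[[0.055,-0.049,0],[0,0,0]],[[0.055,-0.049,0],[0,0,0]],[[0.055,-0.049,0],[0,0,0]],[[0.055,-0.049,0],[0,0,0]],[[0.055,-0.049,0],[0,0,0]],[[0.055,-0.049,0],[0,0,0]],[[0.055,-0.049,0],[0,0,0]],[[0.055,-0.049,0],[0,0,0]],[[0.055,-0.049,0],[0,0,0]],[[0.055,-0.049,0],[0,0,0]]])

```text
time_s: 2.45
ee_pos: [512.9, 23.2, 308.1]
ee_rot: [180.0, -0.0, 17.6]
force: [-0.3, -0.7, 0.3]
gripper_width: 0.7
gripper_force: 0.0
```

Request:
send_rows(deltas=[[[0,0,0],[0,0,-0.28]],[[0,0,0],[0,0,-0.28]],[[0,0,0],[0,0,-0.28]],[[0,0,0],[0,0,-0.28]],[[0,0,0],[0,0,-0.28]],[[0,0,0],[0,0,-0.28]],[[0,0,0],[0,0,-0.28]],[[0,0,0],[0,0,-0.28]],[[0,0,0],[0,0,-0.28]],[[0,0,0],[0,0,-0.28]]])

```text
time_s: 3.45
ee_pos: [512.3, 21.8, 308.0]
ee_rot: [180.0, 0.0, 98.1]
force: [-1.0, -0.4, 0.9]
gripper_width: 0.1
gripper_force: 0.0
```

Request:
send_rows(deltas=[[[0,0,0.02],[0,0,-0.28]],[[0,0,0.02],[0,0,-0.28]],[[0,0,0.02],[0,0,-0.28]],[[0,0,0.02],[0,0,-0.28]],[[0,0,0.02],[0,0,-0.28]],[[0,0,0.02],[0,0,-0.28]],[[0,0,0.02],[0,0,-0.28]],[[0,0,0.02],[0,0,-0.28]],[[0,0,0.02],[0,0,-0.28]],[[0,0,0],[0,0,-0.28]]])

```text
time_s: 4.45
ee_pos: [511.4, 21.7, 216.6]
ee_rot: [-180.0, -0.2, 178.3]
force: [0.6, -0.0, -0.5]
gripper_width: 0.4
gripper_force: 0.0
```

```bash
python3 - <<'E'
from h import *
c=calibration("wrist");im=grab_frame("wrist");np.save("w1.npy",im)
cv2.imwrite("pics/w1.png",im[:,:,::-1])
r=cv2.minAreaRect(w(c,blue(im)[:,0],14)[:,:2].astype(np.float32));print(r)
for k in range(1,6):
    for d in trace("wrist",f"tag{k}_hinge")[:2]:print(k,round(d["p"],2),d["bbox"])
s=state();print(s["time_s"],s["ee_pos"],s["ee_rot"],-c["R"].T@c["t"])
E
```

```text
((492.34466552734375, 25.00017547607422), (295.72515869140625, 102.56428527832031), 89.34886932373047)
1 0.75 [556.0, 167.1, 3.8, 20.3]
1 0.64 [159.3, 125.0, 250.9, 86.1]
2 0.94 [157.3, 124.3, 255.5, 88.2]
3 0.75 [154.8, 124.2, 259.8, 90.5]
4 0.55 [157.4, 126.2, 252.3, 87.7]
5 0.71 [249.7, 52.7, 67.0, 56.1]
5 0.7 [155.1, 125.6, 258.4, 86.0]
4.75 [512.52700435  21.75424175 218.23537625] [-1.79998885e+02  3.88618797e-02  1.77893950e+02] [436.64455935  22.86667589 374.6213918 ]
```

View pics/w1.png

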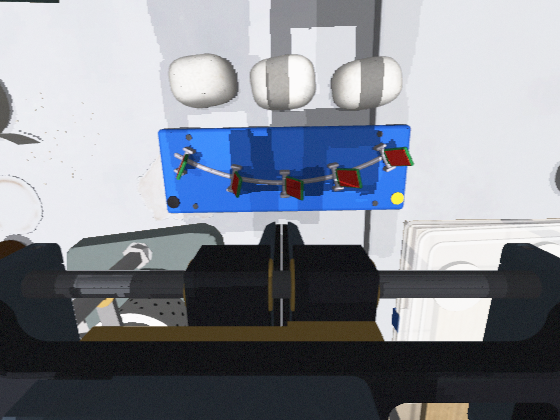

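```bash
python3 - <<'E'
from h import *
c=calibration("wrist");im=np.load("w1.npy")
print(w(c,[(385,158),(336,178),(287,186),(236,182),(184,161)],24).round(1))
b=np.radians(-0.9);ctr=np.array([491.5,25.])
x0,y0,W,H=150,118,270,100;f=2.9
o=cv2.resize(im[y0:y0+H,x0:x0+W],None,fx=f,fy=f,interpolation=cv2.INTER_CUBIC);raw=o.copy()
for k,a in enumerate(np.array([2,1,0,-1,-2])*.2445):
    X=np.array([14.5-250+250*np.cos(a),250*np.sin(a)])
    p=ctr+np.array([[np.cos(b),-np.sin(b)],[np.sin(b),np.cos(b)]])@X
    uv=(proj(c,[*p,24])[0]-(x0,y0)+.5)*f
    print(k+1,p.round(1),(uv/f+(x0,y0)).round(1)); cv2.circle(o,tuple(int(v) for v in uv),4,(255,255,0),1)
cv2.imwrite("pics/w1c.png",np.vstack([raw,o])[:600,:800,::-1])
E
```

```text
[[482.8 143.9  24. ]
 [504.5  86.8  24. ]
 [512.1  28.   24. ]
 [505.  -32.9  24. ]
 [477.7 -92.   24. ]]
1 [478.5 142.7] [384.6 154.9]
2 [499.5  85.4] [335.4 174.4]
3 [506.   24.8] [284.6 181.6]
4 [497.6 -35.6] [233.7 176.5]
5 [474.9 -92.2] [184.1 159.1]
```

View pics/w1c.png

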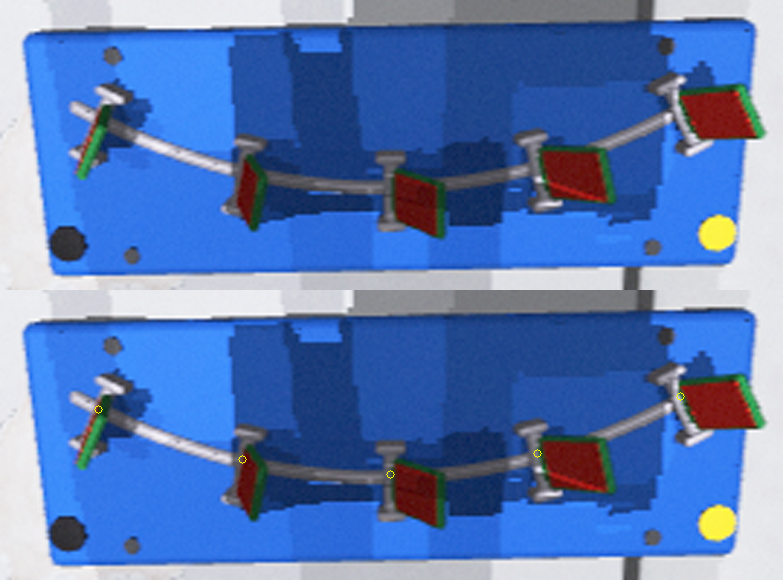

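The hinges fit an arc with tag 3 at about (509, 25) and centre about (259, 29). They agree with the 61 mm spacing. I'll move to the start point behind tag 1.

Request:
send_rows(deltas=[[[0.0283,0.0671,0],[0,0,0]],[[0.0283,0.0671,0],[0,0,0]],[[0.0283,0.0671,0],[0,0,0]],[[0.0283,0.0671,0],[0,0,0]],[[0.0283,0.0671,0],[0,0,0]]])

```text
time_s: 5.25
ee_pos: [447.0, 193.1, 218.3]
ee_rot: [180.0, 0.1, 177.9]
force: [-0.2, 0.1, -0.4]
gripper_width: 0.6
gripper_force: 0.0
```

Request:
send_rows(deltas=[[[0,0,0.025],[0,0,-0.1875]],[[0,0,0.025],[0,0,-0.1875]],[[0,0,0.025],[0,0,-0.1875]],[[0,0,0.025],[0,0,-0.1875]],[[0,0,0.025],[0,0,-0.1875]],[[0,0,0.025],[0,0,-0.1875]],[[0,0,0.025],[0,0,-0.1875]],[[0,0,0],[0,0,-0.1875]],[[0,0,0],[0,0,0]],[[0,0,0],[0,0,0]]])

```text
time_s: 6.25
ee_pos: [447.8, 192.0, 130.8]
ee_rot: [-180.0, 0.1, -139.2]
force: [-0.2, -0.3, -0.3]
gripper_width: 0.9
gripper_force: 0.0
```

```bash
python3 - <<'E'
from h import *
for i in range(4):
    grab_frame("top");s=state();print(s["time_s"],s["ee_pos"],s["ee_rot"],s["force"])
c=calibration("wrist");im=grab_frame("wrist");cv2.imwrite("pics/w2.png",im[:,:,::-1])
C=np.array([259,28.7]);H=np.array([[481.5,142.5],[502.8,85.4],[509,24.8],[500.5,-35.6],[478,-92.2]])
print(proj(c,np.c_[H,[24]*5]).round(0))
t=s["ee_pos"][:2];yaw=np.radians(s["ee_rot"][2]);d=t-C;print(np.hypot(*d),np.degrees(np.arctan2(d[1],d[0])),s["ee_rot"][2]+180)
th=np.radians(40.85);T=C+250*np.array([np.cos(th),np.sin(th)]);e=T-t
print("shift mm tool x,y",e@[np.cos(yaw),np.sin(yaw)],e@[np.sin(yaw),-np.cos(yaw)])
E
```

```text
6.3 [447.80430969 191.97463841 130.81081511] [-1.79979910e+02  4.79670789e-02 -1.39150489e+02] [-0.25406049 -0.0861207   0.77389477]
6.35 [447.81133146 191.95249043 130.8401946 ] [-1.79976713e+02  5.37101599e-02 -1.39122521e+02] [ 0.14659804 -0.27269395 -0.42422112]
6.4 [447.75048364 191.93715958 130.79111309] [-1.79979210e+02  4.46140993e-02 -1.39100981e+02] [-0.05859371  0.02059982  0.1441533 ]
6.45 [447.68850372 191.91658328 130.74538536] [-1.79981203e+02  3.90092686e-02 -1.39082822e+02] [-0.86729604 -0.44717022  0.97718599]
[[217. 200.]
 [152. 177.]
 [ 90. 137.]
 [ 31.  80.]
 [-21.   5.]]
249.48547952359704 40.85998391142678 40.91717759908602
shift mm tool x,y -0.51447293918329 -0.044076609541534195
```

View pics/w2.png

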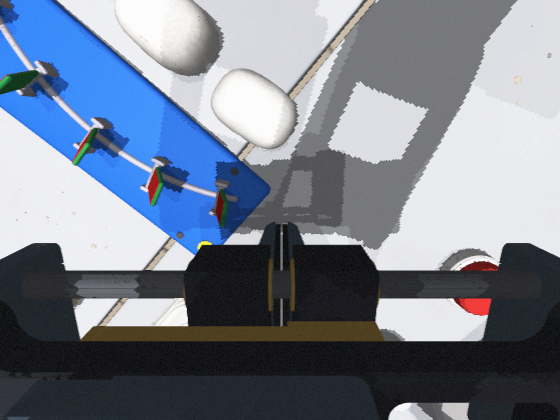

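The view shows tag 1 at (221,199), matching the predicted (217,200), and the closed fingertips clear of it at (281,225). I'll go down to TCP z = 58 and sweep.

Request:
send_rows(deltas=[[[0,0,0.0243],[0,0,0]],[[0,0,0.0243],[0,0,0]],[[0,0,0.0243],[0,0,0]],[[0,0,0.0243],[0,0,0]],[[0,0,0.0243],[0,0,0]],[[0,0,0.0241],[0,0,0]],[[0,0,0],[0,0,0]],[[0,0,0],[0,0,0]]])

```text
time_s: 7.3
ee_pos: [447.6, 191.9, 57.8]
ee_rot: [-180.0, -0.0, -139.0]
force: [-1.0, 0.9, 0.2]
gripper_width: 0.1
gripper_force: 0.0
```

Request:
send_rows(deltas=[[[0.00016,-0.0125,0],[0,0,0.05]],[[0.00016,-0.0125,0],[0,0,0.05]],[[0.00016,-0.0125,0],[0,0,0.05]],[[0.00016,-0.0125,0],[0,0,0.05]],[[0.00016,-0.0125,0],[0,0,0.05]],[[0.00016,-0.0125,0],[0,0,0.05]],[[0.00016,-0.0125,0],[0,0,0.05]],[[0.00016,-0.0125,0],[0,0,0.05]],[[0.00016,-0.0125,0],[0,0,0.05]],[[0.00016,-0.0125,0],[0,0,0.05]]])

```text
time_s: 8.3
ee_pos: [482.3, 139.6, 57.6]
ee_rot: [180.0, -0.0, -153.5]
force: [-0.4, 1.1, 0.9]
gripper_width: 0.3
gripper_force: 0.3
```

```bash
python3 - <<'E'
from h import *
s=state();d=s["ee_pos"][:2]-[259,28.7];print(s["ee_pos"],s["force"],np.hypot(*d),np.degrees(np.arctan2(d[1],d[0])),s["ee_rot"])
c=calibration("top");im=grab_frame("top");cv2.imwrite("pics/t3.png",cv2.resize(im[190:280,200:340],None,fx=5,fy=5,interpolation=2)[:,:,::-1])
E
```

```text
[482.31654568 139.59038414  57.56430792] [-0.42486383  1.07569631  0.94474792] 249.3330240215877 26.407222235279274 [ 1.79996196e+02 -1.11198267e-02 -1.53468328e+02]
```

View pics/t3.png

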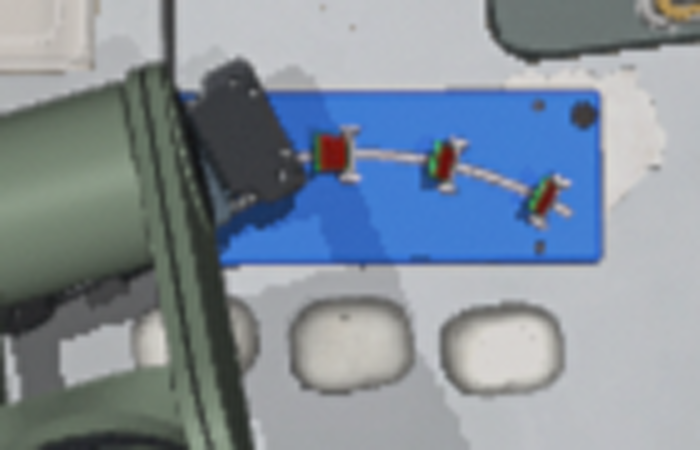

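The gripper is over tag 1, the board hasn't moved (right edge at crop 600, as before), and the tool is on the arc at radius 249. I'll continue the sweep.

Request:
send_rows(deltas=[[[0.00016,-0.0125,0],[0,0,0.05]],[[0.00016,-0.0125,0],[0,0,0.05]],[[0.00016,-0.0125,0],[0,0,0.05]],[[0.00016,-0.0125,0],[0,0,0.05]],[[0.00016,-0.0125,0],[0,0,0.05]],[[0.00016,-0.0125,0],[0,0,0.05]],[[0.00016,-0.0125,0],[0,0,0.05]],[[0.00016,-0.0125,0],[0,0,0.05]],[[0.00016,-0.0125,0],[0,0,0.05]],[[0.00016,-0.0125,0],[0,0,0.05]]])

```text
time_s: 9.35
ee_pos: [503.0, 80.7, 57.6]
ee_rot: [180.0, -0.0, -167.8]
force: [-0.4, 0.3, 0.5]
gripper_width: 0.2
gripper_force: 0.3
```

Request:
send_rows(deltas=[[[0.00016,-0.0125,0],[0,0,0.05]],[[0.00016,-0.0125,0],[0,0,0.05]],[[0.00016,-0.0125,0],[0,0,0.05]],[[0.00016,-0.0125,0],[0,0,0.05]],[[0.00016,-0.0125,0],[0,0,0.05]],[[0.00016,-0.0125,0],[0,0,0.05]],[[0.00016,-0.0125,0],[0,0,0.05]],[[0.00016,-0.0125,0],[0,0,0.05]],[[0.00016,-0.0125,0],[0,0,0.05]],[[0.00016,-0.0125,0],[0,0,0.05]]])

```text
time_s: 10.35
ee_pos: [508.5, 18.7, 57.6]
ee_rot: [-180.0, -0.0, 177.9]
force: [0.7, 1.0, 0.5]
gripper_width: 0.5
gripper_force: 0.3
```

```bash
python3 - <<'E'
from h import *
s=state();d=s["ee_pos"][:2]-[259,28.7];print(s["ee_pos"],s["force"],np.hypot(*d),np.degrees(np.arctan2(d[1],d[0])),s["ee_rot"])
c=calibration("wrist");im=grab_frame("wrist");cv2.imwrite("pics/w4.png",im[:,:,::-1])
c=calibration("top");P=w(c,blue(grab_frame("top"))[:,0],14)[:,:2];print(P.min(0),P.max(0))
E
```

```text
[508.53118477  18.66814853  57.5808919 ] [0.72689733 0.9564884  0.48476845] 249.73275759465946 -2.3022107769373483 [-1.79998369e+02 -2.53414183e-03  1.77887992e+02]
[ 440.02017667 -122.48942586] [540.74948591 -61.17454098]
```

View pics/w4.png

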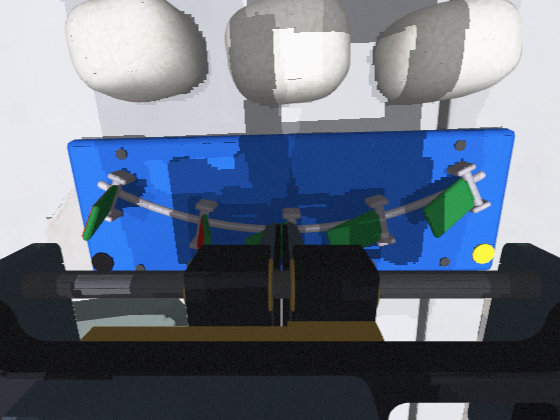

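Tags 1 and 2 lie over with green up, at (450,207) and (358,230). Tag 3 is being pushed at the fingers (281,230), and tags 4 and 5 are still standing. I'll continue.

Request:
send_rows(deltas=[[[0.00016,-0.0125,0],[0,0,0.05]],[[0.00016,-0.0125,0],[0,0,0.05]],[[0.00016,-0.0125,0],[0,0,0.05]],[[0.00016,-0.0125,0],[0,0,0.05]],[[0.00016,-0.0125,0],[0,0,0.05]],[[0.00016,-0.0125,0],[0,0,0.05]],[[0.00016,-0.0125,0],[0,0,0.05]],[[0.00016,-0.0125,0],[0,0,0.05]],[[0.00016,-0.0125,0],[0,0,0.05]],[[0.00016,-0.0125,0],[0,0,0.05]]])

```text
time_s: 11.45
ee_pos: [498.5, -42.9, 57.6]
ee_rot: [-180.0, 0.0, 163.6]
force: [0.4, 1.2, -0.4]
gripper_width: 0.6
gripper_force: 0.3
```

Request:
send_rows(deltas=[[[0.00016,-0.0125,0],[0,0,0.05]],[[0.00016,-0.0125,0],[0,0,0.05]],[[0.00016,-0.0125,0],[0,0,0.05]],[[0.00016,-0.0125,0],[0,0,0.05]],[[0.00016,-0.0125,0],[0,0,0.05]],[[0.00016,-0.0125,0],[0,0,0.05]],[[0.00016,-0.0125,0],[0,0,0.05]],[[0.00016,-0.0125,0],[0,0,0.05]],[[0.00016,-0.0125,0],[0,0,0.05]],[[0.00016,-0.0125,0],[0,0,0.05]]])

```text
time_s: 12.45
ee_pos: [473.5, -100.0, 57.6]
ee_rot: [-180.0, 0.0, 149.2]
force: [0.6, 1.1, -0.3]
gripper_width: 0.6
gripper_force: 0.3
```

Request:
send_rows(deltas=[[[0.00016,-0.0125,0],[0,0,0.05]],[[0.00016,-0.0125,0],[0,0,0.05]],[[0.00016,-0.0125,0],[0,0,0.05]],[[0.00016,-0.0125,0],[0,0,0.05]],[[0.00016,-0.0125,0],[0,0,0.05]],[[0.00016,-0.0125,0],[0,0,0.05]],[[0,0,0],[0,0,0]],[[0,0,0],[0,0,0]]])

```text
time_s: 13.25
ee_pos: [452.2, -130.4, 57.7]
ee_rot: [180.0, 0.0, 140.7]
force: [0.0, 0.2, -0.6]
gripper_width: 0.6
gripper_force: 0.0
```

Request:
send_rows(deltas=[[[0,0,-0.04],[0,0,0]],[[0,0,-0.06],[0,0,0]],[[0,0,-0.06],[0,0,0]],[[0,0,-0.06],[0,0,0]],[[0,0,-0.06],[0,0,0]],[[0,0,-0.04],[0,0,0]],[[0,0,0],[0,0,0]]])

```text
time_s: 13.95
ee_pos: [454.1, -130.6, 220.4]
ee_rot: [179.9, 0.4, 140.8]
force: [0.0, -1.6, -0.5]
gripper_width: 0.3
gripper_force: 0.0
```

```bash
python3 - <<'E'
from h import *
s=state();print(s["time_s"],s["ee_pos"],s["force"])
c=calibration("wrist");im=grab_frame("wrist");cv2.imwrite("pics/w5.png",im[:,:,::-1])
print(cv2.minAreaRect(w(c,blue(im)[:,0],14)[:,:2].astype(np.float32)))
E
```

```text
13.95 [ 454.08074559 -130.57665611  220.41139233] [ 0.03454799 -1.55564056 -0.48333052]
((491.55596923828125, 24.794776916503906), (297.2069091796875, 104.0749740600586), 89.51066589355469)
```

View pics/w5.png

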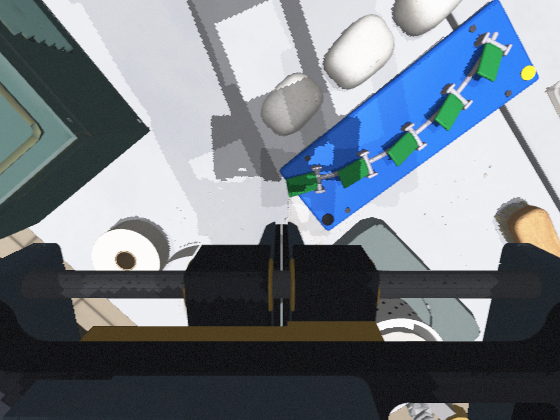

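All five tags show green and lean towards the black dot, from (490,60) to (303,184). The board centre is still at (491.6, 24.8), the bystanders look undisturbed, and the arm is clear.

```bash
python3 -c "
from workcell import *
print(job_done())"
```

```text
the job is handed in; nothing more can be done
None
```

All five tags were tipped over in order and show green, the tally board stayed within about 1 mm of its place, nothing else looked disturbed in the final wrist view, and the job was handed in at about 14 s; no verdict was returned.

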